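Put the lounge scent diffuser back in service

ROBOT

A 6-joint arm with a two-finger parallel gripper is mounted at the origin on the work surface. World frame = base frame: x ahead of the robot, y to its left, z up, the work surface at z = 0. Lengths are in m, angles in rad, forces in N, time in s.
With the tool pointing down it reaches from about 0.35 to 0.85 m from the base axis. Payload 8.1 kg.
Tool frame: the origin (TCP) lies on the centre line of the jaws, within the pads' length; the fingertips stand 22 mm ahead of it and the grasp point (between the pads) lies 3 mm ahead of it; z points along the fingers, y is the line along which they close (so a half turn about z gives the same grasp; the last joint's range is limited). The gripper opens to 93 mm and grips with 3 to 60 N. Pads are 15 mm wide; open, the fingers measure 128 mm over their backs; the gripper's body (75 mm by 188 mm) begins 65 mm behind the grasp point.
Start: joints at [1.028, 0.13, 1.488, -0, 1.523, -0.085], TCP at [0.265, 0.538, 0.218] pointing down, gripper open.
Joint ranges: [-2.96, 2.96], [-0.89, 2.26], [0.02, 2.5], [-1.34, 4.48], [0, 2.73], [-2.66, 2.66]. Speed limits (rad/s): [2.39, 2.39, 2.79, 3.14, 3.14, 3.14].

INTERFACE

Orientations are given as a rotation vector (axis times angle).
In Python, from plant import robot gives the robot as it stands.
- The arm moves only by the shell command python3 inch.py 'ROWS' [FORCE]. ROWS is a JSON list of rows, 1 to 20 of them, each of 5 numbers: the finger opening in m, then dx, dy, dz in m, then a turn about the tool's z in rad; each row shifts and turns the commanded pose from where the row before left it, along the tool's axes as they then stand; what a row does not reach is not made up. A row lasts 1/10 s, in which the tool goes at most 0.05 m and 0.15 rad, less where a joint would pass 70% of its speed; a pose out of reach is approached as far as the arm can. The fingers move at their own pace and stop on an object; FORCE is the grip in N (left out, the last holds). Time passes only in rows, so rows that do not move let the fingers close. It prints the time, the measured TCP pose, the force, the opening and the grip force at its end.
- robot.read_state(): the state, without advancing time (a new reading comes with each control period).
- robot.read_camera(name): name is "scene" or "side" or "wrist"; returns a dict with "image" (420x560x3 uint8, red, green, blue), "fx", "fy", "cx", "cy" (pixels), "dist" ([k1, k2, p1, p2, k3] as OpenCV has them; the pictures are not rectified), "R" (3x3) and "t" (3): a world point X has camera coordinates R X + t. Camera axes: x right, y down, z forward; pixel columns grow to the right and rows downward; lengths in m; the calibration is good to about 2 mm. A picture is of the moment at which its call begins. There is no depth.
- robot.close_job(): hands the job in; it is judged then, once.
The state is a dict: "t": time; "q": joint angles; "dq": joint speeds; "joint_torque": joint torques, N m; "tool_pos": TCP position; "orientation": TCP orientation; "force": force on the tool from outside, world axes, zero at the start; "wrist_torque": the same for the moment, N m; "opening": finger opening in m; "gripper_force": force on a finger pad.
Only numpy, scipy, OpenCV 4.12 (cv2) and the standard library are available. Lean on these libraries where they do the work, as an engineer would, in place of code of your own. Each camera call takes 0.05 s, during which the arm holds its last target. There are 200 camera calls.

TASK

Put the scent diffuser back in service: lower the glass scent cartridge, upright and without dropping it, into the round well in the diffuser's top until it stands fully home, and let go of it. Then take the control knob, turn it to match the flat of the spindle, push it fully onto the spindle and press it down to start the diffuser; finish while still holding the knob pressed down. Leave the coffee cup, the spectacles and the books where they are.

Things in the scene. Friction and masses are not known exactly. Their poses are not given: they have to be found in the camera images.
- diffuser: Walnut scent diffuser, a box 130 x 230 x 76 mm (x, y, z) standing firmly on the marble table; it does not move. Origin: centre of its underside, z up, its long side along its own y. In its flat top, 76 mm up, are the well (own y = -65 mm) and the control spindle (y = +65 mm), both at x = 0, with a grille of slots between them.
- well (a point): Centre of the mouth of the well for the cartridge, level with the diffuser's top. The well is a round blind hole 33 mm across and 28 mm deep with a flat floor, ringed by a thin flush metal trim. Same axes as the diffuser.
- spindle_tip (a point): Centre of the tip of the upright metal D-spindle for the knob: 10 mm thick, 14 mm tall above the dial face, one side cut to a flat 1.3 mm from the axis, tip bevelled 0.8 mm. z up; x points from the axis to the flat. It turns with slight friction (0.015 N m) with its dial, starts turned up to 0.5 rad either way from the diffuser's x, and sinks with the dial when pressed (press).
- dial (a point): Centre of the upper face of the black dial disc round the foot of the spindle, 48 mm across and 2.5 mm thick, 8.5 mm above the diffuser's top while not pressed. It turns with the spindle, same axes; a pale index line runs from the spindle to the rim on the side of the flat (x), short ticks elsewhere. The knob's skirt comes to rest on this face.
- press (a joint): How far the spindle and its dial are pushed down into the diffuser, in m: 0 up, 0.004 at the stop. A spring pushes back with about 2 N at the start and about 9 N at the stop; released, it comes up again.
- knob: Black die-cast control knob, right way up on the table: a round skirt 42 mm across and 6 mm high, across it a straight grip bar 42 mm long (own x), 18 mm wide (own y), its top 28 mm above the underside. A pale line on the bar runs from the middle to the +x end. Origin: centre of the underside, z up. About 150 g. Fully on, its origin is 14 mm below the spindle tip.
- knob_bore (a point): Mouth of the D-shaped bore in the middle of the knob's underside (same point and axes as knob): 15.5 mm deep, 11.4 mm across, its flat 2.0 mm from the axis on the knob's +x side, the side of the pale line. So the knob's x must point the same way as the spindle's x, to about 0.2 rad.
- pointer (a point): End of the pale pointer line on top of the knob's bar: 20.5 mm from the knob's axis along its own x, 28 mm above its underside. With the knob on the spindle it lies over the dial's index line.
- cartridge: Sealed scent cartridge standing on the table: an amber glass cylinder 30 mm across and 66 mm high with a paper label and a foot bevelled by 3 mm, above it a metal cap 23 mm across up to 76 mm, and a small black nozzle up to 84 mm. Origin: centre of the foot, z up. Mass about 100 g. Fully home in the well its foot is 28 mm below the well's mouth.
- cup: White coffee cup, 82 mm across, 58 mm high, on a white saucer 144 mm across; leave it alone. Origin: centre of its foot.
- spectacles: Black-rimmed spectacles standing on the table on their opened side arms, 125 mm wide, 45 mm high, 137 mm deep; leave them alone. Origin: on the table under the bridge; the arms run to +x.
- books: Stack of two hardback books, about 155 x 225 x 52 mm; leave it alone. Origin: centre of its underside.

How it is judged:
On the way, in this order (a step that is already met when the one before it is completed fails the run):
1. the cartridge stands fully home in the well, let go (horizontal distance between cartridge and well below 0.005 m and z of cartridge in the frame of well below -0.025 m and angle between cartridge's own z axis and vertical below 0.1 rad and contact force between the fingers and cartridge below 0.1 N), for 0.2 s.
2. the knob is fully on the spindle and pressed down (z of knob in the frame of spindle_tip below -0.0122 m and horizontal distance between knob and spindle_tip below 0.003 m and value of joint press above 0.0022 m and angle between the x axis of knob and the x axis of spindle_tip, either way round below 0.35 rad and x of pointer in the frame of spindle_tip above 0.015 m), for 0.3 s.
At the end, for the whole second after the job is handed in: Cartridge untouched in the well, foot 25+ mm below the mouth, under 0.1 rad off upright; knob on the spindle within 1.8 mm of fully home, 3 mm of the axis, 0.35 rad of its flat; the fingers bear on it with over 2 N and keep the spindle pressed over 2.2 of its 4 mm (all of step 1 and all of step 2 and contact force between the arm and cartridge below 0.1 N and angle between knob's own z axis and vertical below 0.15 rad and contact force between the fingers and knob above 2 N); the arm keeps its last pose, push and grip.
It fails at once if the cartridge is let go over the well, before its foot has entered (horizontal distance between cartridge and well below 0.03 m and z of cartridge in the frame of well above 0.002 m and contact force between the fingers and cartridge below 0.02 N).
It fails at once if the cartridge is tipped by more than 0.6 rad (angle between cartridge's own z axis and vertical above 0.6 rad).
It fails at once if the coffee cup, spectacles or books are moved by more than 20 mm (distance of any of cup, spectacles, books from where it was at the start of the episode above 0.02 m).
It also fails if it takes over 58 s, if anything falls off the work surface, if the arm or the gripper's body presses on something with over 40 N, if the wrist force passes 120 N, or if a joint passes its speed limit or range.

## Working session

There is one attempt and no reset: what is moved stays moved. The work goes in short steps, Python scripts to look and compute and a shell command to move; the robot and the scene stay as the last step left them, time stands still between calls to the robot, and variables do not carry over. Pictures are saved under pics/ and viewed, at most 10 in all, crops included, and the job is handed in when it is done.

```bash
ls; mkdir -p pics
python3 - <<'E'
from plant import robot
import cv2
s=robot.read_state();print(s)
for n in ["scene","side","wrist"]:
    c=robot.read_camera(n);cv2.imwrite(f"pics/{n}0.png",c["image"][:,:,::-1])
    print(n,c["fx"],c["fy"],c["cx"],c["cy"],c["dist"],c["R"],c["t"])
E
```

```text
inch.py
pics
plant.py
{'t': 0.0, 'q': array([ 1.02760111e+00,  1.31177196e-01,  1.48923938e+00, -1.77559776e-05,
        1.52298949e+00, -8.54023032e-02]), 'dq': array([-0.00122803, -0.00165639, -0.00079056,  0.00153783,  0.0013223 ,
        0.00157992]), 'joint_torque': array([ 6.47920842e-05, -5.59859169e+01, -4.91758919e+01,  7.66956504e-02,
        3.59883439e-02, -1.81343976e-04]), 'tool_pos': array([0.26488171, 0.5377488 , 0.21689978]), 'orientation': array([-7.12711525e-01, -3.05912130e+00,  2.71711393e-03]), 'force': array([-0.14274599,  0.1306176 ,  0.47464015]), 'wrist_torque': array([0.00796375, 0.01413513, 0.01295355]), 'gripper_force': 0.0, 'opening': 0.09309795433134264}
scene 454.2576814907242 454.2576814907242 279.75252486524744 214.14949493372916 [-0.04715  0.       0.       0.       0.     ] [[ 0.72164974  0.69222909  0.00636747]
 [ 0.38120593 -0.38969619 -0.83834296]
 [-0.57784401  0.6074173  -0.54510598]] [-0.43077265 -0.14627395  1.51206219]
side 379.9064758827537 379.9064758827537 275.18796189703835 209.03753450500295 [-0.00475525  0.          0.          0.          0.        ] [[-0.93754368 -0.34770612  0.0105971 ]
 [-0.23297633  0.60498492 -0.76139036]
 [ 0.258329   -0.71630559 -0.64820709]] [0.54763168 0.23352637 0.66484265]
wrist 312.99256277624954 312.99256277624954 279.4634209770675 205.30211934272913 [-0.05361017  0.          0.          0.          0.        ] [[ 0.44102391  0.89749044 -0.0029711 ]
 [ 0.86245043 -0.42288467  0.27811475]
 [ 0.24834889 -0.12521768 -0.96054326]] [-0.59823493 -0.03370906  0.3914285 ]
```
View pics/scene0.png

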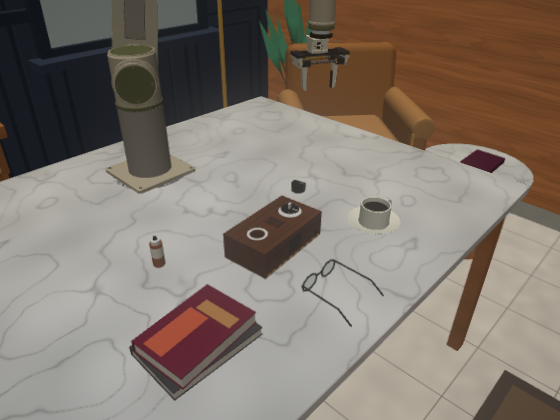

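View pics/side0.png

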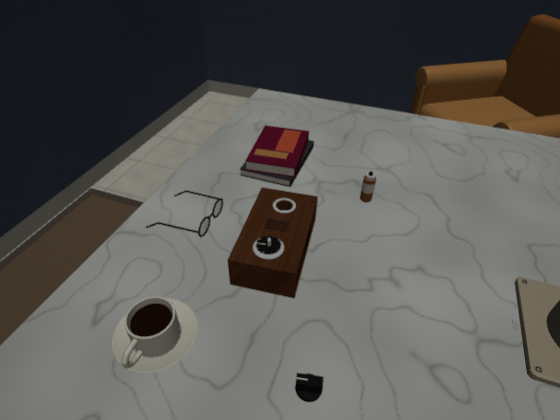

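The scene view shows the cartridge at about (157,252), the well at (257,234), the dial at (290,210) and the knob at (298,187). In the side view they are at (368,187), (284,205), (268,245) and (309,386). Next I'll triangulate rough positions.

Create h.py:
```python
import numpy as np, cv2
from plant import robot
def ray(c,p):
    K=np.array([[c["fx"],0,c["cx"]],[0,c["fy"],c["cy"]],[0,0,1]])
    u=cv2.undistortPoints(np.array([[p]],float),K,np.array(c["dist"],float))[0,0]
    R=np.array(c["R"]);d=R.T@np.array([u[0],u[1],1]);return -R.T@np.array(c["t"]),d/np.linalg.norm(d)
def plane(c,p,z):
    o,d=ray(c,p);return o+d*(z-o[2])/d[2]
def tri(*cp):
    A=0;b=0;rs=[ray(c,p) for c,p in cp]
    for o,d in rs:
        M=np.eye(3)-np.outer(d,d);A=A+M;b=b+M@o
    X=np.linalg.solve(A,b)
    return X,[round(1000*np.linalg.norm((np.eye(3)-np.outer(d,d))@(X-o)),1) for o,d in rs]
def proj(c,X):
    K=np.array([[c["fx"],0,c["cx"]],[0,c["fy"],c["cy"]],[0,0,1]])
    return cv2.projectPoints(np.array([X],float),cv2.Rodrigues(np.array(c["R"]))[0],np.array(c["t"],float),K,np.array(c["dist"],float))[0][0,0]
```

Run:
```python
from h import *
np.set_printoptions(precision=4,suppress=True)
a=robot.read_camera("scene");b=robot.read_camera("side")
for n,p,q in [("cart nozzle",(154.5,237),(370.5,173)),("cart foot",(159,265),(366,200)),("well",(257,234),(284,205.5)),("dial",(290,210),(268,246)),("knob",(298,187),(309,386))]:
    print(n,*tri((a,p),(b,q)))
def crop(c,x,y,w,h,k): return cv2.resize(c["image"][y:y+h,x:x+w,::-1],(w*k,h*k),interpolation=cv2.INTER_CUBIC)
t=np.vstack([np.hstack([crop(a,130,225,60,50,6),crop(a,235,170,90,50,4)[:, :360]]) if 0 else np.hstack([crop(a,125,225,65,50,6),crop(a,260,175,65,50,6)]),np.hstack([crop(b,340,160,65,50,6),crop(b,235,215,65,50,6)])])
cv2.imwrite("pics/c1.png",t);print(t.shape)
```

```text
cart nozzle [ 0.4374 -0.2581  0.0809] [np.float64(0.4), np.float64(0.4)]
cart foot [ 0.4354 -0.2592 -0.0033] [np.float64(1.4), np.float64(1.4)]
well [ 0.5934 -0.0761  0.0745] [np.float64(0.6), np.float64(0.6)]
dial [0.5808 0.053  0.078 ] [np.float64(0.8), np.float64(0.8)]
knob [0.4356 0.2495 0.0081] [np.float64(0.3), np.float64(0.3)]
(600, 780, 3)
```

View pics/c1.png

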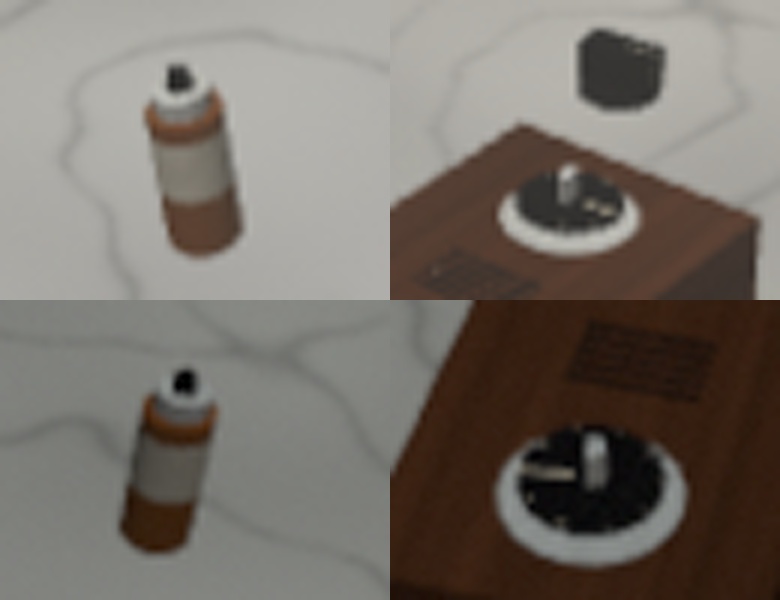

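The crops confirm the cartridge is upright, with its nozzle top at about scene (154.7,236.3) and side (370.8,172). The dial's index line points roughly to world +x. Next is a wrist view over the knob, taken on the way.

```bash
cat >> h.py <<'E'
from scipy.spatial.transform import Rotation as Ro
np.set_printoptions(precision=4,suppress=True)
def delta(target,off=0.0):
    s=robot.read_state();R=Ro.from_rotvec(s["orientation"]).as_matrix()
    return R.T@(np.array(target)-s["tool_pos"])
def info():
    s=robot.read_state();R=Ro.from_rotvec(s["orientation"]).as_matrix()
    print("t",s["t"],"pos",s["tool_pos"],"\nR",R,"q6",s["q"][5],"op",s["opening"],"F",s["force"]);return s,R
E
python3 - <<'E'
from h import *
s,R=info()
c=robot.read_camera("wrist");cp=-c["R"].T@c["t"]
print("cam in tool",R.T@(cp-s["tool_pos"]),"cam axes in tool",R.T@c["R"].T)
print("knob",delta([.436,.2495,.22]),"cart",delta([.437,-.258,.2]))
E
```

```text
t 0.25 pos [0.265  0.538  0.2175] 
R [[-0.897   0.442  -0.0005]
 [ 0.442   0.897  -0.0007]
 [ 0.0001 -0.0008 -1.    ]] q6 -0.08541327573207373 op 0.09303471667190498 F [0.5897 0.331  0.4067]
cam in tool [ 0.0771 -0.0005 -0.1665] cam axes in tool [[ 0.001  -0.9605 -0.2783]
 [ 1.      0.0014 -0.001 ]
 [ 0.0014 -0.2783  0.9605]]
knob [-0.2809 -0.1833 -0.0024] cart [-0.5061 -0.6381  0.0179]
```

```bash
python3 inch.py '[[0.09,-0.04,-0.026,0,0],[0.09,-0.04,-0.026,0,0],[0.09,-0.04,-0.026,0,0],[0.09,-0.04,-0.026,0,0],[0.09,-0.04,-0.026,0,0],[0.09,-0.04,-0.026,0,0],[0.09,-0.04,-0.026,0,0],[0.09,0,0,0,0],[0.09,0,0,0,0]]'
python3 - <<'E'
from h import *
s,R=info()
c=robot.read_camera("wrist");im=c["image"]
p=proj(c,[.436,.2495,.02]);print(p)
u,v=int(p[0]),int(p[1])
cv2.imwrite("pics/w1.png",cv2.resize(im[max(v-75,0):v+75,max(u-100,0):u+100,::-1],None,fx=4,fy=4,interpolation=cv2.INTER_CUBIC))
np.save("w1.npy",c,allow_pickle=True)
E
```

```text
t: 1.2
tool_pos: [0.4364, 0.2504, 0.218]
orientation: [-0.717, -3.058, -0.001]
force: [-0.4, -0.6, -0.1]
opening: 0.0899
gripper_force: 0.0
t 1.2 pos [0.4364 0.2504 0.218 ] 
R [[-0.8957  0.4447 -0.    ]
 [ 0.4447  0.8957  0.0004]
 [ 0.0002  0.0004 -1.    ]] q6 -0.6912014070342435 op 0.08987767091427333 F [-0.3625 -0.5549 -0.1136]
[279.3226 182.3685]
```

View pics/w1.png

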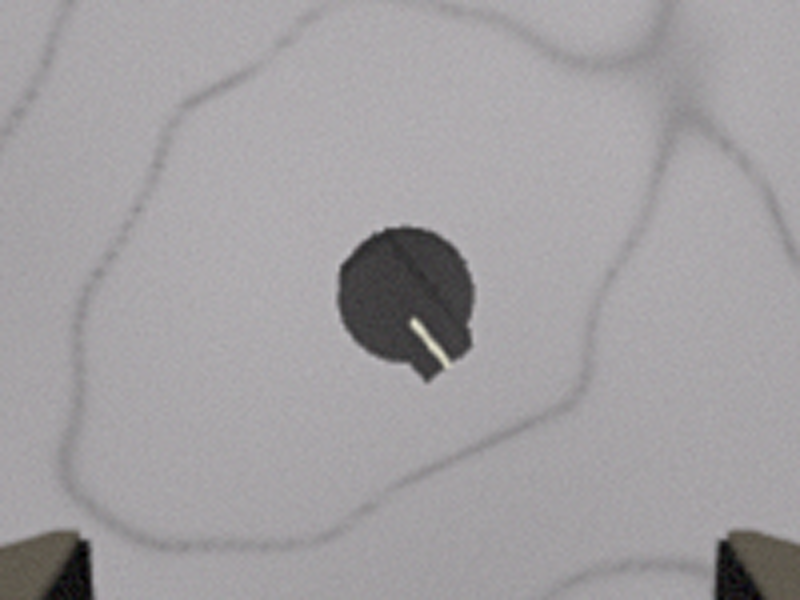

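The crop shows the knob: skirt centred near crop (405,293), which is full-image (280,180). The pale line runs from (413,320) to (447,366). I'll measure these by mask, then move over the diffuser.

Run:
```python
from h import *
c=np.load("w1.npy",allow_pickle=True).item();im=c["image"]
g=cv2.cvtColor(im,cv2.COLOR_RGB2GRAY)
sub=g[130:220,230:330];m=(sub<105).astype(np.uint8)
n,l,st,ce=cv2.connectedComponentsWithStats(m);k=1+np.argmax(st[1:,4]);print(st[k]+np.array([230,130,0,0,0]))
cn=max(cv2.findContours((l==k).astype(np.uint8),0,2)[0],key=cv2.contourArea)
hull=cv2.fillPoly(np.zeros_like(m),[cn],1);hull=cv2.erode(hull,np.ones((3,3)))
ln=(hull>0)&(sub>110);ys,xs=np.nonzero(ln);P=np.c_[xs+230,ys+130].astype(float);print(len(P))
W=np.array([plane(c,p,.028) for p in P]);w=W[:,:2]
mu=w.mean(0);d=np.linalg.svd(w-mu)[2][0];t=(w-mu)@d;e=[mu+d*t.min(),mu+d*t.max()];print("line ends",e)
# skirt circle: contour pts in upper part (rows) on plane z=.0
C=cn[:,0]+np.array([230,130]);Cw=np.array([plane(c,p,.006)[:2] for p in C])
A=np.c_[2*Cw,np.ones(len(Cw))];idx=np.ones(len(Cw),bool)
for _ in range(8):
    x=np.linalg.lstsq(A[idx],(Cw[idx]**2).sum(1),rcond=None)[0];r=np.sqrt(x[2]+x[:2]@x[:2]);res=np.hypot(*(Cw-x[:2]).T)-r;idx=abs(res)<.0012
print("skirt",x[:2],r,idx.mean())
for en in e:print("yaw from skirt centre",np.arctan2(*(en-x[:2])[::-1]),np.linalg.norm(en-x[:2]))
print("yaw line",np.arctan2(d[1],d[0]))
a=delta([.587,-.012,.22]);print(a)
```

```text
[264 164  33  38 922]
0Traceback (most recent call last):
  File "<stdin>", line 9, in <module>
IndexError: too many indices for array: array is 1-dimensional, but 2 were indexed
```

```bash
cat > knob.py <<'E'
from h import *
def knob(c,box,zl=.028,zs=.006,thr=105):
    x0,y0,x1,y1=box;g=cv2.cvtColor(c["image"],cv2.COLOR_RGB2GRAY)
    sub=g[y0:y1,x0:x1];m=(sub<thr).astype(np.uint8)
    n,l,st,ce=cv2.connectedComponentsWithStats(m);k=1+np.argmax(st[1:,4])
    cn=max(cv2.findContours((l==k).astype(np.uint8),0,1)[0],key=cv2.contourArea)
    h=cv2.fillPoly(np.zeros_like(m),[cv2.convexHull(cn)],1);h=cv2.erode(h,np.ones((3,3)))
    md=np.median(sub[l==k]);ln=((h>0)&(sub>md+60)).astype(np.uint8)
    n2,l2,s2,_=cv2.connectedComponentsWithStats(ln);q=1+np.argmax(s2[1:,4])
    ys,xs=np.nonzero(l2==q);P=np.c_[xs+x0,ys+y0].astype(float);print("n",len(P),"px mean",P.mean(0))
    w=np.array([plane(c,p,zl)[:2] for p in P]);mu=w.mean(0);d=np.linalg.svd(w-mu)[2][0];t=(w-mu)@d
    C=cn[:,0]+np.array([x0,y0]);Cw=np.array([plane(c,p,zs)[:2] for p in C]);idx=np.ones(len(Cw),bool)
    for _ in range(10):
        x=np.linalg.lstsq(np.c_[2*Cw,np.ones(len(Cw))][idx],(Cw[idx]**2).sum(1),rcond=None)[0];r=np.sqrt(x[2]+x[:2]@x[:2]);res=np.hypot(*(Cw-x[:2]).T)-r;idx=abs(res)<.0012
    cen=x[:2];d=d*np.sign(d@(mu-cen))
    print("ends",mu-d*abs(t).max(),mu+d*abs(t).max(),"skirt",cen,"r",r,idx.mean(),"yaw",np.arctan2(d[1],d[0]),"yaw(skirt-mu)",np.arctan2(*(mu-cen)[::-1]))
    return P.mean(0)
E
python3 - <<'E'
from knob import *
c=np.load("w1.npy",allow_pickle=True).item()
knob(c,(230,130,330,220))
print(delta([.587,-.012,.22]))
E
```

```text
n 32 px mean [285.75   191.8125]
ends [0.4408 0.2506] [0.4551 0.2535] skirt [0.4367 0.2498] r 0.020379827844577394 0.6859504132231405 yaw 0.19967659127574364 yaw(skirt-mu) 0.19091268107911633
[-0.2523 -0.1692 -0.0022]
```

Knob at (0.4367, 0.2498), yaw about 0.20. Moving over the diffuser.

```bash
python3 inch.py '[[0.09,-0.036,-0.024,0,0],[0.09,-0.036,-0.024,0,0],[0.09,-0.036,-0.024,0,0],[0.09,-0.036,-0.024,0,0],[0.09,-0.036,-0.024,0,0],[0.09,-0.036,-0.024,0,0],[0.09,-0.036,-0.024,0,0],[0.09,0,0,0,0],[0.09,0,0,0,0]]'
python3 - <<'E'
from h import *
s,R=info()
c=robot.read_camera("wrist");im=c["image"]
for X in [.5934,-.0761,.076],[.5808,.053,.085]: print(proj(c,X))
cv2.imwrite("pics/w2.png",cv2.resize(im[60:300,120:440,::-1],None,fx=2.5,fy=2.5,interpolation=cv2.INTER_CUBIC))
np.save("w2.npy",c,allow_pickle=True)
c=np.load("w1.npy",allow_pickle=True).item()
for X in [.5934,-.0761,.076],[.5808,.053,.085]: print(proj(c,X))
E
```

```text
t: 2.15
tool_pos: [0.5878, -0.0097, 0.2174]
orientation: [-0.712, -3.059, -0.001]
force: [-0.6, 0.6, -0.6]
opening: 0.09
gripper_force: 0.0
t 2.15 pos [ 0.5878 -0.0097  0.2174] 
R [[-0.8972  0.4416 -0.0011]
 [ 0.4416  0.8972  0.0007]
 [ 0.0013  0.0002 -1.    ]] q6 -1.2175818333933497 op 0.08995442895442472 F [-0.564   0.6069 -0.6032]
[225.5927 225.815 ]
[335.7647 161.9676]
[111.5307 403.7538]
[186.5081 370.521 ]
```

View pics/w2.png

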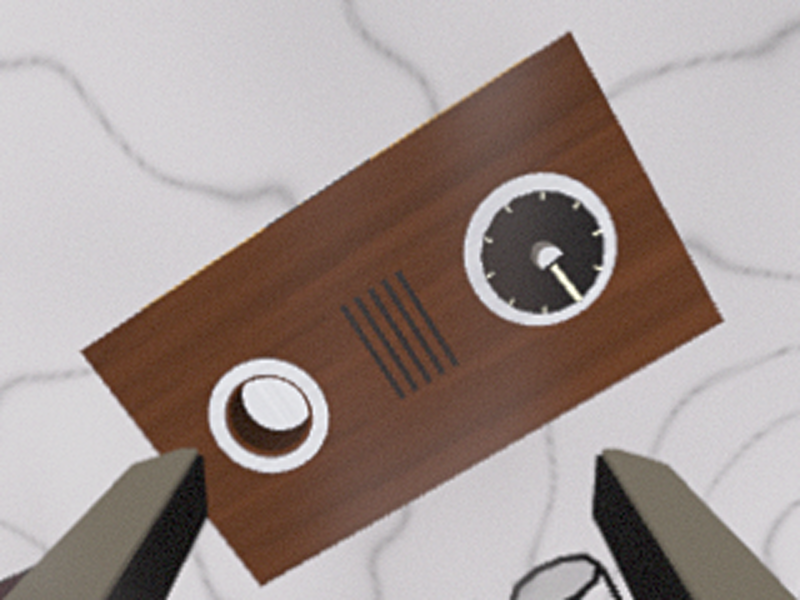

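The wrist view shows the well ring centred near crop (269,415), full-image (227.6,226). The dial is near crop (542,251), full-image (336.8,160.4), with its index line pointing to (580,298). Next I'll fit these.

```bash
cat > dif.py <<'E'
from h import *
def ringfit(c,X,half=40,z=None,hole=False):
    """white ring near projected X: centroid of outer ellipse (pixel), plus plane circle fit"""
    u,v=proj(c,X).astype(int);im=c["image"];x0,y0=max(u-half,0),max(v-half,0);sub=im[y0:v+half,x0:u+half].astype(int)
    m=((sub.min(2)>120)&(sub.max(2)-sub.min(2)<40)).astype(np.uint8)
    cs,_=cv2.findContours(m,cv2.RETR_EXTERNAL,cv2.CHAIN_APPROX_NONE)
    def ok(k): 
        M=cv2.boundingRect(k);return abs(M[0]+M[2]/2+x0-u)<16 and abs(M[1]+M[3]/2+y0-v)<16
    cn=max([k for k in cs if ok(k)],key=cv2.contourArea);C=cn[:,0]+np.array([x0,y0])
    w=np.array([plane(c,p,X[2])[:2] for p in C])
    (ex,ey),ax,_=cv2.fitEllipse(cn)
    x=np.linalg.lstsq(np.c_[2*w,np.ones(len(w))],(w**2).sum(1),rcond=None)[0];r=np.sqrt(x[2]+x[:2]@x[:2])
    res=np.hypot(*(w-x[:2]).T)-r
    print("ring px",ex+x0,ey+y0,"centre",x[:2],"r",r,"rms mm",1000*res.std());return (ex+x0,ey+y0)
def index(c,D,z=.0845):
    u,v=proj(c,[*D,z]);g=cv2.cvtColor(c["image"],cv2.COLOR_RGB2GRAY).astype(int)
    P=[];
    for y in range(int(v)-30,int(v)+30):
        for x in range(int(u)-30,int(u)+30):
            if g[y,x]>125:
                w=plane(c,(x,y),z)[:2];r=np.hypot(*(w-D))
                if .010<r<.0225:P.append((*(w-D),r))
    P=np.array(P);a=np.arctan2(P[:,1],P[:,0]);h=np.histogram(a[P[:,2]<.017],36,(-np.pi,np.pi))[0];a0=-np.pi+(np.argmax(h)+.5)*np.pi/18
    k=abs(np.angle(np.exp(1j*(a-a0))))<.25;print("index yaw",a[k].mean(),k.sum(),a[k].std())
E
python3 - <<'E'
from dif import *
c=np.load("w2.npy",allow_pickle=True).item()
ringfit(c,[.5934,-.0761,.076]);
ringfit(c,[.5808,.053,.076])
q=[plane(c,(120+x/2.5,60+y/2.5),.076)[:2] for x,y in [(82,351),(570,32),(722,321),(261,585)]]
print(q,np.mean(q,0)); d=q[1]-q[0]+q[2]-q[3];print("dif y-axis yaw",np.arctan2(d[1],d[0])-np.pi/2)
print("black disc",plane(c,(120+542/2.5,60+251/2.5),.0845), "spindle tip",plane(c,(120+545/2.5,60+254/2.5),.0985))
D=plane(c,(120+542/2.5,60+251/2.5),.0845)[:2]
index(c,D)
print(delta([.437,-.258,.2]))
E
```

```text
ring px 226.8857879638672 225.7462921142578 centre [ 0.5944 -0.0751] r 0.024925753481706208 rms mm 0.32915716038794096
ring px 335.59460830688477 159.19868087768555 centre [0.5808 0.0546] r 0.029851101953465364 rms mm 0.2794973085464451
[array([ 0.536 , -0.1304]), array([0.5118, 0.0972]), array([0.6401, 0.1104]), array([ 0.664 , -0.1169])] [ 0.588  -0.0099]
dif y-axis yaw 0.10560318459155815
black disc [0.58   0.0545 0.0845] spindle tip [0.5786 0.0537 0.0985]
index yaw 0.22875920533740257 38 0.0579838696273377
[ 0.0254 -0.2898  0.0175]
```

Well at (0.5944,-0.0751), dial at (0.5808,0.0546) and 130 mm apart as expected; index yaw is about 0.23. Moving over the cartridge.

```bash
python3 inch.py '[[0.09,0.004,-0.048,0,0],[0.09,0.004,-0.048,0,0],[0.09,0.004,-0.048,0,0],[0.09,0.004,-0.048,0,0],[0.09,0.004,-0.048,0,0],[0.09,0.004,-0.048,0,0],[0.09,0,0,0,0],[0.09,0,0,0,0]]'
python3 - <<'E'
from dif import *
s,R=info()
c=robot.read_camera("wrist");im=c["image"];np.save("w3.npy",c,allow_pickle=True)
c2=np.load("w2.npy",allow_pickle=True).item()
print([proj(c,X) for X in ([.437,-.258,.08],[.5944,-.0751,.076],[.5808,.0546,.076])])
try:
    p=ringfit(c,[.5944,-.0751,.076]);print("well tri",tri((c2,(226.89,225.75)),(c,p)))
except Exception as e: print(e)
u,v=proj(c,[.437,-.258,.06]).astype(int)
cv2.imwrite("pics/w3.png",cv2.resize(im[:,:,::-1],None,fx=1.4,fy=1.4,interpolation=cv2.INTER_CUBIC))
E
```

```text
t: 3.0
tool_pos: [0.439, -0.2576, 0.2182]
orientation: [0.713, 3.059, 0.001]
force: [-0.8, 0.3, -0.3]
opening: 0.0904
gripper_force: 0.0
t 3.0 pos [ 0.439  -0.2576  0.2182] 
R [[-0.8969  0.4423  0.0007]
 [ 0.4423  0.8969  0.0004]
 [-0.0005  0.0007 -1.    ]] q6 -1.7446153405623885 op 0.09035590349705283 F [-0.778   0.3338 -0.3346]
[array([278.924 , 192.9125]), array([491.8117, 245.9601]), array([599.0433, 184.7783])]
ring px 491.9451026916504 245.23582458496094 centre [ 0.5942 -0.0748] r 0.02464711727022984 rms mm 0.3653542286453577
well tri (array([ 0.5938, -0.0748,  0.076 ]), [np.float64(0.2), np.float64(0.2)])
```

View pics/w3.png

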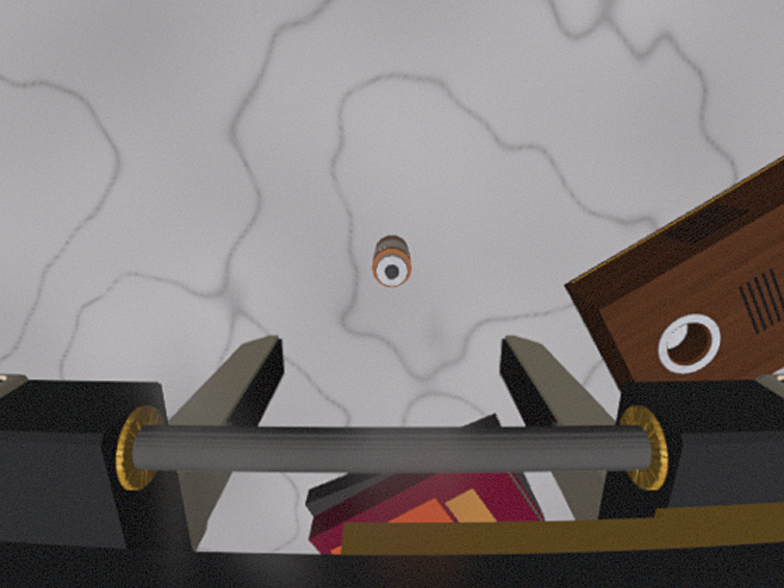

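The wrist view shows the cartridge nozzle at (280,193.6) and the books behind, with their nearest corner at (355,296). The well height triangulates to 0.076.

Run:
```python
from h import *
c=np.load("w3.npy",allow_pickle=True).item();b=robot.read_camera("side");a=robot.read_camera("scene")
g=c["image"].astype(int);sub=g[160:215,255:305]
m=((sub.min(2)>150)&(sub.max(2)-sub.min(2)<40))
d=(sub.max(2)<75).astype(np.uint8)
n,l,st,ce=cv2.connectedComponentsWithStats(d)
for k in range(1,n):
    if st[k,4]>8:print("dark",st[k],ce[k]+[255,160],plane(c,ce[k]+[255,160],.084))
p=(280,193.6)
print(tri((c,p),(a,(154.7,236.3)),(b,(370.8,172))))
print("book",plane(c,(355,296),.052))
o=(sub[...,0]-sub[...,2]>40).astype(np.uint8);ys,xs=np.nonzero(o);print("amber x",xs.min()+255,xs.max()+255,ys.min()+160,ys.max()+160)
for col in ((xs.min()+xs.max())/2+255,):print(plane(c,(col,ys.max()+160),.066),delta([.437,-.258,.057]))
```

```text
dark [20 30  9  9 64] [279.3906 193.6719] [ 0.437  -0.2575  0.084 ]
(array([ 0.4375, -0.2575,  0.0834]), [np.float64(0.5), np.float64(1.0), np.float64(1.2)])
book [ 0.6   -0.235  0.052]
amber x 266 293 177 204
[ 0.4512 -0.2644  0.066 ] [ 0.002  -0.0026  0.161 ]
```

Cartridge at (0.437,-0.2575), top measured at 83 mm. Descending and gripping.

```bash
python3 inch.py '[[0.09,0.002,-0.001,0.04,0],[0.09,0,0,0.04,0],[0.09,0,0,0.04,0],[0.09,0,0,0.03,0],[0.09,0,0,0.011,0],[0.09,0,0,0,0],[0.06,0,0,0,0],[0.04,0,0,0,0],[0.033,0,0,0,0],[0.026,0,0,0,0],[0.022,0,0,0,0],[0.02,0,0,0,0],[0.02,0,0,0,0],[0.02,0,0,0,0]]' 20
```

```text
t: 4.55
tool_pos: [0.4366, -0.2586, 0.0569]
orientation: [-0.713, -3.06, -0.0]
force: [0.7, 0.2, 0.4]
opening: 0.0308
gripper_force: 0.1
```

```bash
python3 inch.py '[[0.02,0,0,0,0],[0.02,0,0,0,0],[0.02,0,0,0,0]]' 20
```

```text
t: 4.85
tool_pos: [0.4367, -0.2585, 0.0569]
orientation: [-0.713, -3.06, -0.0]
force: [0.1, -0.5, 0.8]
opening: 0.0288
gripper_force: 20.0
```

```bash
python3 inch.py '[[0.02,0,0,-0.02,0],[0.02,0,0,-0.04,0],[0.02,0,0,-0.04,0],[0.02,0,0,-0.02,0],[0.02,-0.01,0.039,0,0],[0.02,-0.01,0.039,0,0],[0.02,-0.01,0.039,0,0],[0.02,-0.01,0.039,0,0],[0.02,-0.01,0.039,0,0],[0.02,-0.01,0.039,0,0],[0.02,0,0,0,0],[0.02,0,0,0,0],[0.02,0,0,0,0]]' 20
python3 - <<'E'
from h import *
s,R=info()
A={n:robot.read_camera(n) for n in("scene","side","wrist")}
np.save("v4.npy",A,allow_pickle=True)
X=s["tool_pos"]
def crop(n,P,w,h,k):
    c=A[n];u,v=proj(c,P).astype(int);u-=w//2;v-=h//2;print(n,u,v);return cv2.resize(c["image"][v:v+h,u:u+w,::-1],(w*k,h*k),interpolation=cv2.INTER_CUBIC)
P=X-[0,0,.05]
cv2.imwrite("pics/v4.png",np.vstack([np.hstack([crop("scene",P,66,50,6),crop("side",P,66,50,6)]),crop("wrist",X-[0,0,.08],132,50,6)]))
E
```

```text
t: 6.15
tool_pos: [0.5933, -0.0758, 0.1765]
orientation: [-0.713, -3.059, 0.001]
force: [-0.0, 0.7, -1.9]
opening: 0.0288
gripper_force: 20.0
t 6.15 pos [ 0.5933 -0.0758  0.1765] 
R [[-0.8969  0.4422 -0.001 ]
 [ 0.4422  0.8969 -0.0003]
 [ 0.0008 -0.0007 -1.    ]] q6 -1.3251391452605208 op 0.02877930026916176 F [-0.0182  0.6532 -1.8667]
scene 223 190
side 251 161
wrist 214 186
```

View pics/v4.png

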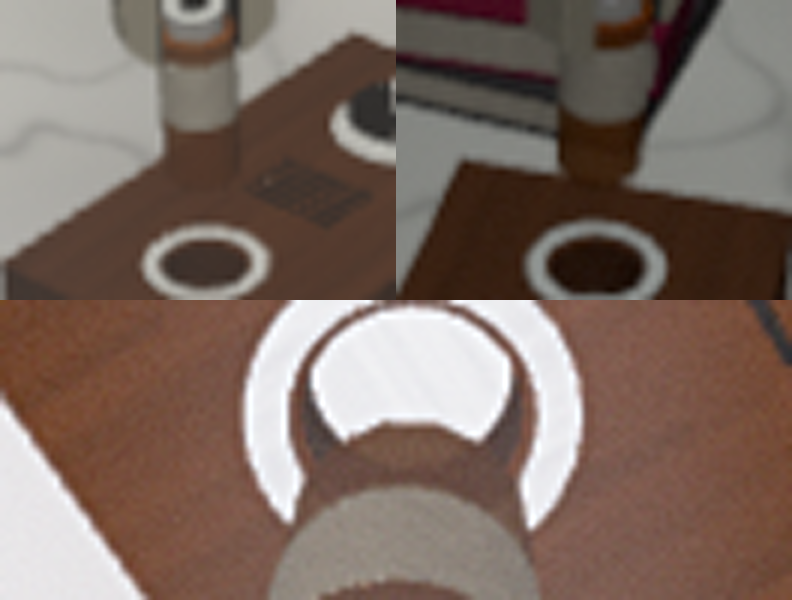

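The crops show the held cartridge above the well. In the scene crop the axis column is about 200 and the ring centre is (206,262). In the side crop the axis is about 201 and the ring is (200,263). In the wrist crop the ring is centred at column 413. I'll compare these with the expected well axis.

Run:
```python
from dif import *
A=np.load("v4.npy",allow_pickle=True).item();s,R=info()
pa=ringfit(A["scene"],[.594,-.075,.076],22);pb=ringfit(A["side"],[.594,-.075,.076],22)
W,e=tri((A["scene"],pa),(A["side"],pb));print("well two-view",W,e)
off={"scene":(223,190),"side":(251,161),"wrist":(214,186)}
for n in off:
    c=A[n];o=np.array(off[n])
    for z in(.1195,.135,.16):
        p=proj(c,[W[0],W[1],W[2]+z-.076]);q=proj(c,[s["tool_pos"][0],s["tool_pos"][1],z]);print(n,z,"well-axis crop",(p-o)*6+3-(np.array([0,0])),"tcp-axis",(q-o)*6+3)
    g=c["image"].astype(int)
    rows={"scene":(14,18,24,27),"side":(10,14,18,23,25),"wrist":(27,30,34,40,46)}[n]
    for r in rows:
        L=g[o[1]+r,o[0]:o[0]+(66 if n!="wrist" else 132)].sum(1);d=np.diff(L);k=np.argsort(-abs(d))[:6]
        print(r*6,[(int(i)*6+6,int(d[i])) for i in sorted(k)])
```

```text
t 6.3 pos [ 0.5934 -0.0763  0.177 ] 
R [[-0.8964  0.4433 -0.    ]
 [ 0.4433  0.8964 -0.0002]
 [-0.0001 -0.0002 -1.    ]] q6 -1.3248620656779577 op 0.029287219662120653 F [ 0.4921 -0.5428 -0.9599]
ring px 256.83887672424316 233.51277542114258 centre [ 0.5935 -0.076 ] r 0.023615025057971348 rms mm 0.8337064627300782
ring px 283.8677387237549 204.96852111816406 centre [ 0.5934 -0.077 ] r 0.021687227769621665 rms mm 1.2377860591146346
well two-view [ 0.5935 -0.0763  0.076 ] [np.float64(0.3), np.float64(0.3)]
scene 0.1195 well-axis crop [202.9868 172.4771] tcp-axis [202.8766 172.2804]
scene 0.135 well-axis crop [202.1113 138.9245] tcp-axis [202.0003 138.7275]
scene 0.16 well-axis crop [200.6735  83.6556] tcp-axis [200.5611  83.458 ]
84 [(156, -108), (240, 122), (264, -85), (270, -116), (276, -65), (390, 260)]
108 [(156, -78), (162, -81), (336, 196), (348, -182), (354, -100), (390, 123)]
144 [(162, -182), (168, -117), (336, 63), (342, 134), (348, 90), (384, -55)]
162 [(138, -44), (144, -50), (150, -77), (156, -91), (378, 54), (384, 46)]
side 0.1195 well-axis crop [202.6368 171.3203] tcp-ax
[... 468 characters left out ...]
120)]
150 [(72, 24), (156, -58), (162, -251), (240, 124), (246, 142), (252, 53)]
wrist 0.1195 well-axis crop [401.769  213.0952] tcp-axis [401.6295 212.5853]
wrist 0.135 well-axis crop [401.9515 255.8982] tcp-axis [401.8028 255.3668]
wrist 0.16 well-axis crop [402.3027 338.4459] tcp-axis [402.1361 337.8779]
162 [(48, -282), (54, -167), (252, 348), (300, -279), (528, 276), (576, -303)]
180 [(60, -312), (258, 300), (300, -251), (306, -237), (522, 292), (564, -292)]
204 [(78, -284), (270, 230), (294, -351), (522, 258), (528, 176), (552, -270)]
240 [(102, -234), (108, -234), (288, 62), (294, 72), (516, -59), (522, -64)]
276 [(126, -125), (132, -257), (138, -75), (270, 55), (276, 67), (384, -82)]
```

The wrist and scene views agree that the cartridge is about 1 mm short along tool +y and that x is on target. I'll correct that and lower it in.

```bash
python3 inch.py '[[0.02,0,0.001,0.02,0],[0.02,0,0,0.014,0],[0.02,0,0,0.005,0],[0.02,0,0,0.004,0],[0.02,0,0,0.004,0],[0.02,0,0,0.004,0],[0.02,0,0,0,0]]' 20
```

```text
t: 7.0
tool_pos: [0.5941, -0.0743, 0.1256]
orientation: [-0.713, -3.059, 0.0]
force: [-0.6, -0.2, -1.2]
opening: 0.0293
gripper_force: 20.0
```

```bash
python3 inch.py '[[0.02,0,0,0.005,0],[0.02,0,0,0.005,0],[0.02,0,0,0.005,0],[0.02,0,0,0.003,0],[0.02,0,0,0.002,0],[0.02,0,0,0,0]]' 20
```

```text
t: 7.6
tool_pos: [0.5941, -0.0742, 0.1055]
orientation: [-0.713, -3.059, -0.0]
force: [-1.2, 0.0, -0.9]
opening: 0.029
gripper_force: 20.0
```

```bash
python3 inch.py '[[0.02,0,0,0.001,0],[0.02,0,0,0.0005,0],[0.02,0,0,0.0005,0],[0.02,0,0,0,0]]' 20
```

```text
t: 8.0
tool_pos: [0.5949, -0.0745, 0.1048]
orientation: [0.713, 3.058, -0.0]
force: [-0.8, -0.3, 3.9]
opening: 0.0293
gripper_force: 20.0
```

Floor contact shows as 3.9 N. Releasing and rising.

```bash
python3 inch.py '[[0.035,0,0,0,0],[0.045,0,0,0,0],[0.06,0,0,0,0],[0.06,0,0,0,0],[0.06,0,0,0,0],[0.06,0,0,0,0],[0.06,0,0,-0.03,0],[0.07,0,0,-0.04,0],[0.08,0,0,-0.04,0],[0.08,0,0,-0.02,0],[0.08,0,0,0,0]]'
python3 - <<'E'
from dif import *
s,R=info()
A={n:robot.read_camera(n) for n in("scene","side","wrist")}
np.save("v5.npy",A,allow_pickle=True)
c=A["wrist"];print("ring",proj(c,[.594,-.0749,.076]),"knob",delta([.4367,.2498,.22]))
D=np.array([.5802,.0545]);index(c,D);index(c,np.array([.5808,.0546]))
def crop(n,P,w,h,k):
    c=A[n];u,v=proj(c,P).astype(int);u-=w//2;v-=h//2;print(n,u,v);return cv2.resize(c["image"][v:v+h,u:u+w,::-1],(w*k,h*k),interpolation=cv2.INTER_CUBIC)
P=np.array([.594,-.075,.1])
cv2.imwrite("pics/v5.png",np.vstack([np.hstack([crop("scene",P,66,50,6),crop("side",P,66,50,6)]),crop("wrist",[.5808,.0546,.085],132,50,6)]))
E
```

```text
t: 9.1
tool_pos: [0.5965, -0.0748, 0.2387]
orientation: [0.711, 3.052, 0.0]
force: [-0.1, 0.7, -0.3]
opening: 0.0796
gripper_force: 0.0
t 9.1 pos [ 0.5965 -0.0748  0.2387] 
R [[-0.897   0.4419  0.0074]
 [ 0.4419  0.8971 -0.0016]
 [-0.0073  0.0019 -1.    ]] q6 -1.3230332363505297 op 0.07958245659708194 F [-0.051   0.6955 -0.2731]
ring [279.5799 189.9469] knob [0.284  0.2212 0.0128]
index yaw 0.22395833218215933 39 0.05939665599294001
index yaw 0.2246365354504286 38 0.0600162799883488
scene 224 200
side 250 171
wrist 325 99
```

View pics/v5.png

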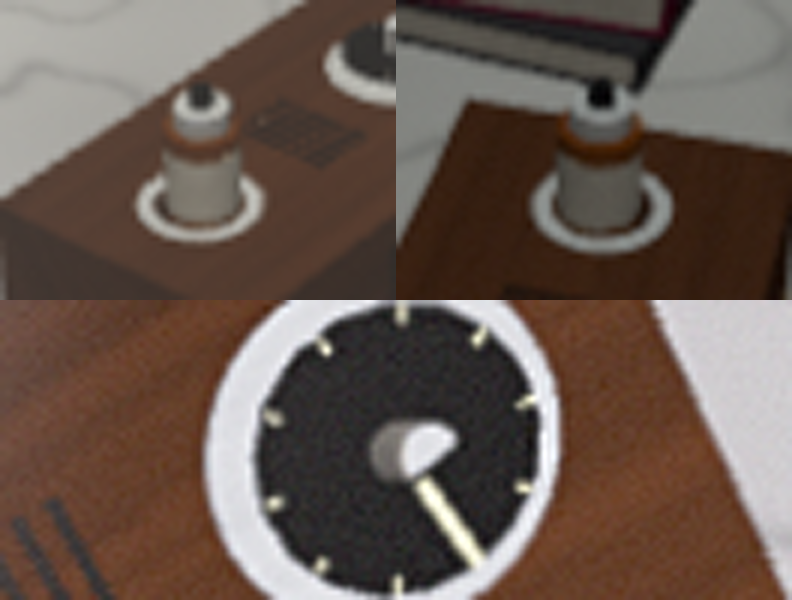

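Both views show the cartridge seated in the ring. The dial's index line runs from crop (420,482) to (475,562). Moving to the knob and turning to its yaw.

```bash
python3 inch.py '[[0.08,0.0355,0.0277,0,0],[0.08,0.0355,0.0277,0,0],[0.08,0.0355,0.0277,0,0],[0.08,0.0355,0.0277,0,0],[0.08,0.0355,0.0277,0,0],[0.08,0.0355,0.0277,0,0],[0.07,0.0355,0.0277,0,0],[0.07,0.0355,0.0277,0,0],[0.07,0,0,0.02,-0.131],[0.07,0,0,0,-0.131],[0.07,0,0,0,-0.131],[0.07,0,0,0,-0.131],[0.07,0,0,0,-0.131],[0.07,0,0,0,0],[0.07,0,0,0,0]]'
python3 - <<'E'
from knob import *
A=np.load("v5.npy",allow_pickle=True).item();a,b,w=A["scene"],A["side"],A["wrist"]
print("nozzle",tri((a,(224+200/6,200+85/6)),(b,(250+204/6,171+85/6))))
D=plane(w,(325+398/6,99+151/6),.0845);print("disc",D)
p=[plane(w,(325+x/6,99+(y-300)/6),.0845) for x,y in((420,482),(475,562))];d=p[1]-p[0];print("index",np.arctan2(d[1],d[0]),np.arctan2(*(p[1]-D)[1::-1]))
s,R=info();print("tool y yaw",np.arctan2(R[1,1],R[0,1])-np.pi/2)
c=robot.read_camera("wrist");np.save("w6.npy",c,allow_pickle=True)
u,v=proj(c,[.4367,.2498,.02]).astype(int);print(u,v)
p2=knob(c,(u-45,v-45,u+45,v+45))
c1=np.load("w1.npy",allow_pickle=True).item()
print("line tri",tri((c1,(285.75,191.81)),(c,p2)),"delta",delta([.4367,.2498,.03]))
E
```

```text
t: 10.75
tool_pos: [0.4367, 0.2496, 0.2123]
orientation: [0.303, -3.124, 0.001]
force: [0.2, 0.3, 0.6]
opening: 0.07
gripper_force: 0.0
nozzle (array([ 0.5943, -0.0743,  0.1305]), [np.float64(0.6), np.float64(0.6)])
disc [0.5808 0.0544 0.0845]
index 0.2262003363111957 0.22961221440382779
t 10.75 pos [0.4367 0.2496 0.2123] 
R [[-0.9814 -0.1921 -0.0024]
 [-0.1921  0.9814 -0.0011]
 [ 0.0026 -0.0006 -1.    ]] q6 -1.3467753597483876 op 0.07004082956922165 F [0.2085 0.2729 0.6169]
tool y yaw 0.1932808485938704
280 184
n 26 px mean [280.5 195. ]
ends [0.4405 0.2506] [0.4546 0.2534] skirt [0.4367 0.2496] r 0.02029662848312702 0.6439393939393939 yaw 0.1952319742023472 yaw(skirt-mu) 0.2126243425715795
line tri (array([0.4479, 0.252 , 0.0275]), [np.float64(0.2), np.float64(0.2)]) delta [-0.0002  0.0002  0.1827]
```

The cartridge is home, with its nozzle at z 0.1305. The knob line height triangulates to 27.5 mm, and the gripper is aligned. Descending on the knob and gripping.

```bash
python3 inch.py '[[0.06,0,0,0.04,0],[0.05,0,0,0.04,0],[0.04,0,0,0.04,0],[0.035,0,0,0.04,0],[0.035,0,0,0.015,0],[0.035,0,0,0.007,0],[0.035,0,0,0,0],[0.02,0,0,0,0],[0.012,0,0,0,0],[0.01,0,0,0,0],[0.01,0,0,0,0],[0.01,0,0,0,0],[0.01,0,0,0,0],[0.01,0,0,0,0]]' 40
```

```text
t: 12.2
tool_pos: [0.4375, 0.2499, 0.0319]
orientation: [0.309, -3.126, 0.0]
force: [-0.7, 0.3, -0.4]
opening: 0.0102
gripper_force: 0.0
```

The fingers closed to 10 mm with no force, although the bar is 18 mm wide, so I need to look.

Run:
```python
from h import *
s,R=info()
A={n:robot.read_camera(n) for n in("scene","side","wrist")}
np.save("v7.npy",A,allow_pickle=True)
def crop(n,P,w,h,k):
    c=A[n];u,v=proj(c,P).astype(int);u=max(u-w//2,0);v=min(max(v-h//2,0),420-h);print(n,u,v);return cv2.resize(c["image"][v:v+h,u:u+w,::-1],(w*k,h*k),interpolation=cv2.INTER_CUBIC)
P=np.array([.4367,.2498,.03])
cv2.imwrite("pics/v7.png",np.vstack([np.hstack([crop("scene",P,66,50,6),crop("side",P,66,50,6)]),cv2.resize(crop("wrist",P,264,100,3),(792,300))]))
```

```text
t 12.2 pos [0.4375 0.2499 0.0319] 
R [[-0.9806 -0.1959 -0.0001]
 [-0.1959  0.9806 -0.    ]
 [ 0.0001 -0.     -1.    ]] q6 -1.3506565457586752 op 0.010240494532720355 F [-0.6857  0.3087 -0.3536]
scene 265 155
side 276 354
wrist 148 201
```

View pics/v7.png

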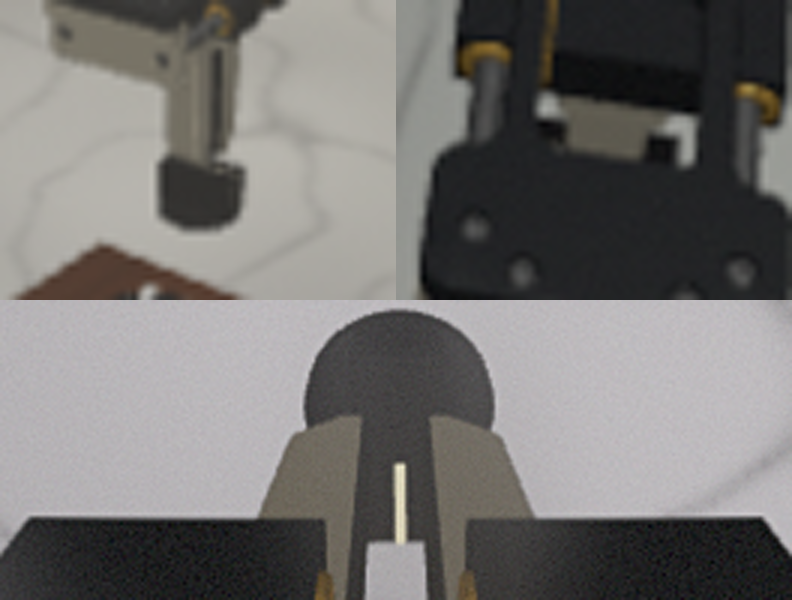

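The fingers are around the bar, so I'll keep closing with a smaller opening target.

```bash
python3 inch.py '[[0.0,0,0,0,0],[0.0,0,0,0,0],[0.0,0,0,0,0],[0.0,0,0,0,0]]' 40
```

```text
t: 12.75
tool_pos: [0.4375, 0.25, 0.0319]
orientation: [0.309, -3.126, 0.0]
force: [0.3, 0.6, 0.2]
opening: 0.0006
gripper_force: 0.0
```

Run:
```python
from knob import *
A=np.load("v7.npy",allow_pickle=True).item();a,w=A["scene"],A["wrist"]
s,R=info();T=s["tool_pos"]
for h in (.0,.01,.022):
    for y in(-.005,.005):
        X=T+R@np.array([0,y,h]);print("tool z",h,"y",y,"scene crop",(proj(a,X)-[265,155])*6,"wrist crop",(proj(w,X+R@[.0075,0,0])-[148,201])*3+[0,300])
for z in(0,.006,.028): print("knob axis z",z,(proj(a,[.4367,.2498,z])-[265,155])*6)
print("line",[plane(w,(148+401/3,201+(y-300)/3),.028) for y in(465,543)])
# closed now: knob mask in scene/wrist
b=robot.read_camera("scene");c=robot.read_camera("wrist");np.save("v8.npy",dict(scene=b,wrist=c),allow_pickle=True)
print("scene change",np.abs(b["image"].astype(int)-a["image"]).sum(2)[155:205,265:331].reshape(10,5,11,6).mean((1,3)).astype(int))
g=c["image"].astype(int);m=(g.min(2)>150)
print("bright px rows", [(r,int(m[r,262:302].sum())) for r in range(245,300,5)])
```

```text
t 12.75 pos [0.4375 0.25   0.0319] 
R [[-0.9806 -0.196  -0.    ]
 [-0.196   0.9806 -0.    ]
 [ 0.     -0.     -1.    ]] q6 -1.35068158773242 op 0.000619391319215048 F [0.2746 0.6294 0.1636]
tool z 0.0 y -0.005 scene crop [197.3188 156.1529] wrist crop [372.0135 422.6455]
tool z 0.0 y 0.005 scene crop [207.2413 148.2599] wrist crop [424.3064 422.7134]
tool z 0.01 y -0.005 scene crop [196.7735 173.2881] wrist crop [373.2018 403.3214]
tool z 0.01 y 0.005 scene crop [206.6609 165.3379] wrist crop [422.8487 403.3856]
tool z 0.022 y -0.005 scene crop [196.1243 193.6771] wrist crop [374.479  382.5625]
tool z 0.022 y 0.005 scene crop [205.9697 185.6599] wrist crop [421.2818 382.6227]
knob axis z 0 [199.1206 205.9559]
knob axis z 0.006 [199.4492 195.8796]
knob axis z 0.028 [200.6657 158.535 ]
line [array([0.4405, 0.2512, 0.028 ]), array([0.4576, 0.2547, 0.028 ])]
scene change [[ 0  2  1  3  1 14 20 21  0  0  1]
 [ 1  3  1  0  1 12 35  0  0  0  1]
 [ 0  0  1  3  6 22 48  0  1  1  0]
 [ 0  1  1  1 33 21 50  0  0  0  0]
 [ 0  1  0  0 32 29 40  0  0  0  0]
 [ 0  0  0  0  7 27  5  0  1  0  0]
 [ 0  1  0  0  1  1  1  0  0  0  0]
 [ 0  0  0  0  0  1  0  0  1  1  0]
 [ 0  0  1  1  0  0  0  0  0  0  0]
 [ 0  0  1  1  1  0  1  0  0  0  0]]
bright px rows [(245, 0), (250, 0), (255, 0), (260, 0), (265, 0), (270, 0), (275, 0), (280, 0), (285, 0), (290, 0), (295, 0)]
```

The images put the visible fingertips only about 3–4 mm ahead of the TCP, not 22 mm. The jaws therefore closed above the bar, and the knob has not moved. I'll open, descend around the bar and feel for the skirt.

```bash
python3 inch.py '[[0.035,0,0,-0.005,0],[0.035,0,0,0,0],[0.035,0,0,0,0],[0.035,0,0,0,0],[0.035,0,0,0,0],[0.035,0,0,0.005,0],[0.035,0,0,0.004,0],[0.035,0,0,0.004,0],[0.035,0,0,0,0]]'
```

```text
t: 13.75
tool_pos: [0.4368, 0.2497, 0.0229]
orientation: [0.309, -3.125, 0.001]
force: [0.5, 0.1, -0.2]
opening: 0.0352
gripper_force: 0.0
```

```bash
python3 inch.py '[[0.035,0,0,0.003,0],[0.035,0,0,0.003,0],[0.035,0,0,0.002,0],[0.035,0,0,0,0]]'
```

```text
t: 14.15
tool_pos: [0.4372, 0.2499, 0.0155]
orientation: [0.309, -3.126, 0.0]
force: [0.0, -0.2, 0.6]
opening: 0.0352
gripper_force: 0.0
```

```bash
python3 inch.py '[[0.035,0,0,0.002,0],[0.035,0,0,0.001,0],[0.035,0,0,0.001,0],[0.035,0,0,0,0]]'
```

```text
t: 14.55
tool_pos: [0.4374, 0.2499, 0.0118]
orientation: [0.309, -3.126, 0.0]
force: [-0.1, 0.8, 0.5]
opening: 0.0353
gripper_force: 0.0
```

Still no contact, so I'll grip here.

```bash
python3 inch.py '[[0.025,0,0,0,0],[0.012,0,0,0,0],[0.01,0,0,0,0],[0.01,0,0,0,0],[0.01,0,0,0,0],[0.01,0,0,0,0],[0.01,0,0,0,0]]' 40
```

```text
t: 15.25
tool_pos: [0.4376, 0.25, 0.012]
orientation: [-0.309, 3.126, 0.0]
force: [0.7, -0.1, -0.1]
opening: 0.0176
gripper_force: 40.0
```

```bash
python3 inch.py '[[0.01,0,0,-0.03,0],[0.01,0,0,-0.04,0],[0.01,0,0,-0.04,0],[0.01,0,0,-0.03,0],[0.01,-0.0171,-0.0366,0,0],[0.01,-0.0171,-0.0366,0,0],[0.01,-0.0171,-0.0366,0,0],[0.01,-0.0171,-0.0366,0,0],[0.01,-0.0171,-0.0366,0,0],[0.01,-0.0171,-0.0366,0,0],[0.01,0,0,0,-0.03],[0.01,0,0,0,0],[0.01,0,0,0,0]]' 40
python3 - <<'E'
from dif import *
s,R=info();print("yaw",np.arctan2(R[1,1],R[0,1])-np.pi/2)
A={n:robot.read_camera(n) for n in("scene","side","wrist")}
np.save("v9.npy",A,allow_pickle=True)
def crop(n,P,w,h,k):
    c=A[n];u,v=proj(c,P).astype(int);u=max(u-w//2,0);v=min(max(v-h//2,0),420-h);print(n,u,v);return cv2.resize(c["image"][v:v+h,u:u+w,::-1],(w*k,h*k),interpolation=cv2.INTER_CUBIC)
P=np.array([.5808,.0545,.11])
cv2.imwrite("pics/v9.png",np.vstack([np.hstack([crop("scene",P,66,50,6),crop("side",P,66,50,6)]),crop("wrist",P+[0,0,.03],132,50,6)]))
E
```

```text
t: 16.55
tool_pos: [0.5804, 0.0554, 0.1514]
orientation: [0.356, -3.12, -0.001]
force: [0.2, 0.1, -0.7]
opening: 0.0177
gripper_force: 40.0
t 16.55 pos [0.5804 0.0554 0.1514] 
R [[-0.9744 -0.225  -0.0012]
 [-0.225   0.9744  0.0003]
 [ 0.0011  0.0006 -1.    ]] q6 -1.790898386615586 op 0.017682390936314327 F [ 0.2148  0.0927 -0.654 ]
yaw 0.22697581759863894
scene 257 174
side 234 209
wrist 212 220
```

View pics/v9.png

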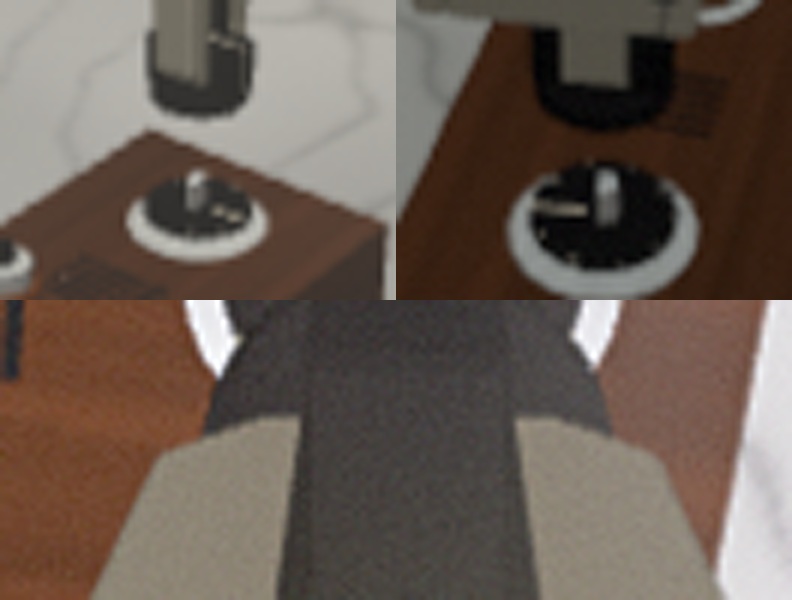

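The last crops show the knob held level over the dial. In the scene crop the skirt is centred near column 200 and the spindle near 198. In the side crop they are at about 206 and 212. I'll measure the offset sub-pixel.

Run:
```python
from dif import *
A=np.load("v9.npy",allow_pickle=True).item();s,R=info();T=s["tool_pos"]
off={"scene":(257,174),"side":(234,209)};bw={"scene":[(145,20),(260,120)],"side":[(128,50),(285,135)]}
F,W,S={},{},{}
for n in off:
    c=A[n];o=np.array(off[n]);g=c["image"].astype(int)
    # dial ring (plate) outer ellipse at z=.076
    W[n]=ringfit(c,[.5808,.0546,.076],24)
    # spindle bright columns
    u,v=proj(c,[.5808,.0545,.095]);G=g[...,:].sum(2)/3
    sub=G[int(v)-6:int(v)+5,int(u)-5:int(u)+6];wt=np.clip(sub-90,0,None)
    yy,xx=np.mgrid[int(v)-6:int(v)+5,int(u)-5:int(u)+6];print(n,"spindle centroid",(wt*xx).sum()/wt.sum(),(wt*yy).sum()/wt.sum(),"pred",u,v)
    print(sub.astype(int)[2:9])
    # skirt row edges: half-level crossing
    for r in ([12,13,14,15,16] if n=="scene" else [12,13,14,15,16,17]):
        L=G[o[1]+r,o[0]:o[0]+66];dk=np.nonzero(L<(90 if n=="scene" else 45))[0]
        dk=dk[(dk>18)&(dk<50)]; print(r,dk.min()+o[0],dk.max()+o[0],"mid",(dk.min()+dk.max())/2+o[0],end="; ")
    p=proj(c,[T[0],T[1],T[2]-.012]);print("\ntcp axis at skirt",p)
p=tri((A["scene"],W["scene"]),(A["side"],W["side"]));print("dial ring tri",p)
```

```text
t 16.7 pos [0.5806 0.0558 0.1519] 
R [[-0.974  -0.2263 -0.0003]
 [-0.2263  0.974   0.0001]
 [ 0.0003  0.0002 -1.    ]] q6 -1.7912974183413102 op 0.017408772193785504 F [ 0.4429 -0.7988 -1.5126]
ring px 291.04523277282715 195.09552001953125 centre [0.5279 0.1138] r 0.05722449780306785 rms mm 22.844258357201856
scene spindle centroid 291.5178921568628 200.59264705882356 pred 290.2251381516331 204.04659591985103
[[ 62  63  63  64  64  64  65  65  78 114 143]
 [ 64  64  64  64  64  65  66  66  66  66  78]
 [ 65  65  64  80 114 113  86  68  66  65  66]
 [ 60  66  62 122 175 151  99  67  61  63  66]
 [ 51  63  54 138 169 117  67  51  50  55  67]
 [ 49  49  49 108 105 100  71  51  48  48  63]
 [ 49  48  48 107 104  99  71  51  49  48  48]]
12 282 298 mid 290.0; 13 282 298 mid 290.0; 14 282 298 mid 290.0; 15 282 297 mid 289.5; 16 283 297 mid 290.0; 
tcp axis at skirt [290.8506 188.5302]
ring px 268.17991638183594 246.322021484375 centre [0.5804 0.0513] r 0.02669062117911612 rms mm 2.485714734203928
side spindle centroid 268.74027237354085 239.3735408560311 pred 267.2966521558622 240.3397612063202
[[ 28  25  18  28  37  17  15  16  15  20  27]
 [ 16  13  13  15  14  42  74  71  43  12  20]
 [  9  13  13  11  11  62 112 123  98  17   8]
 [ 13  12  14  11  11  75 133 144 127  27  12]
 [ 13  12  12  11  14  82 137 131 111  35  11]
 [ 10  12  11   9  12  65 109 100  77  34  12]
 [ 32  27  15  12  15  51  88  89  75  38  13]]
12 253 283 mid 268.0; 13 253 283 mid 268.0; 14 253 283 mid 268.0; 15 253 283 mid 268.0; 16 253 283 mid 268.0; 17 253 283 mid 268.0; 
tcp axis at skirt [267.0811 223.2055]
dial ring tri (array([0.5676, 0.076 , 0.106 ]), [np.float64(3.1), np.float64(3.1)])
```

Run:
```python
from dif import *
A=np.load("v9.npy",allow_pickle=True).item()
def edge(L,i0,i1,first=True):
    seg=L[i0:i1+1];d=np.diff(seg);k=np.argmax(abs(d));a=max(k-3,0);b=min(k+4,len(d));w=abs(d[a:b]);w=w*(w>.15*w.max());return i0+((np.arange(a,b)+.5)*w).sum()/w.sum()
g=A["wrist"]["image"].astype(float)
print("wrist ring (red-blue ch) rows")
for r in range(222,231,2):
    L=g[r,:,2];print(r,"outer",edge(L,235,249),edge(L,309,322),(edge(L,235,249)+edge(L,309,322))/2)
for r in range(232,240):
    L=g[r,:,0]-0;L2=g[r,:,0];print(r,"skirt",edge(L,240,256),edge(L,303,320),(edge(L,240,256)+edge(L,303,320))/2)
c=A["wrist"]
for n,P in (("dial76",[.5808,.0545,.076]),("knob skirt",[.5805,.0556,.145])):print(n,proj(c,P),proj(c,np.array(P)+[-.225e-3,.974e-3,0]))
g=A["scene"]["image"].astype(float).mean(2);
for r in range(181,192): L=g[r];e=edge(L,276,288),edge(L,293,305);print("scene skirt",r,e,sum(e)/2)
for r in range(208,216): L=g[r];e=edge(L,274,284),edge(L,297,306);print("scene ring",r,e,sum(e)/2)
g=A["side"]["image"].astype(float)[...,0]
for r in range(219,229): L=g[r];e=edge(L,247,259),edge(L,277,289);print("side skirt",r,e,sum(e)/2)
g=A["side"]["image"].astype(float)[...,2]
for r in range(238,253,2): L=g[r];e=edge(L,247,258),edge(L,278,290);print("side ring",r,e,sum(e)/2)
for n in("scene","side"):print(n,"axis z .076,.0985,.139,.142",[proj(A[n],[.5808,.0545,z])[0].round(2) for z in(.076,.0985,.139,.142)],"px per mm x,y",(proj(A[n],[.5818,.0545,.13])-proj(A[n],[.5808,.0545,.13]))[0],(proj(A[n],[.5808,.0555,.13])-proj(A[n],[.5808,.0545,.13]))[0])
```

```text
wrist ring (red-blue ch) rows
222 outer 242.9020618556701 314.6939393939394 278.79800062480473
224 outer 243.2095238095238 313.8312883435583 278.52040607654106
226 outer 244.11244019138755 313.19934640522877 278.6558932983082
228 outer 244.83333333333334 311.5571428571429 278.1952380952381
230 outer 246.49588477366254 310.56976744186045 278.5328261077615
232 skirt 248.16666666666666 310.3421052631579 279.2543859649123
233 skirt 247.4264705882353 311.3787878787879 279.40262923351156
234 skirt 246.84722222222223 311.5 279.1736111111111
235 skirt 246.75862068965517 312.4122807017544 279.5854506957048
236 skirt 246.95333333333332 311.72727272727275 279.34030303030306
237 skirt 246.21830985915494 312.5 279.35915492957747
238 skirt 246.0185185185185 312.2826086956522 279.15056360708536
239 skirt 245.72727272727272 313.5612244897959 279.6442486085343
dial76 [278.7055 214.1831] [279.9357 214.1859]
knob skirt [280.2468 249.0174] [281.9093 249.0211]
scene skirt 181 (np.float64(281.23399014778323), np.float64(298.33219954648524)) 289.78309484713424
scene skirt 182 (np.float64(281.2355769230769)
[... 3015 characters left out ...]
t64(254.67535545023696), np.float64(280.34137931034485)) 267.5083673802909
side ring 248 (np.float64(255.6382113821138), np.float64(282.93030303030304)) 269.2842572062084
side ring 250 (np.float64(257.31333333333333), np.float64(283.40983606557376)) 270.36158469945354
side ring 252 (np.float64(253.73214285714286), np.float64(282.38709677419354)) 268.0596198156682
scene axis z .076,.0985,.139,.142 [np.float64(290.09), np.float64(290.25), np.float64(290.56), np.float64(290.58)] px per mm x,y 0.2934447319364608 0.2702111888366403
side axis z .076,.0985,.139,.142 [np.float64(267.33), np.float64(267.29), np.float64(267.23), np.float64(267.22)] px per mm x,y -0.5118590988988672 -0.1994380991598632
```

The scene and side views agree to about 0.5 mm, and the wrist shows +0.6 mm along tool y. I'll correct (−0.4, −0.6) mm and descend to the tip.

```bash
python3 inch.py '[[0.01,-0.0004,-0.0006,0.02,0],[0.01,0,0,0.015,0],[0.01,0,0,0.003,0],[0.01,0,0,0.003,0],[0.01,0,0,0.002,0],[0.01,0,0,0.002,0],[0.01,0,0,0,0]]' 40
```

```text
t: 17.4
tool_pos: [0.5819, 0.0545, 0.1075]
orientation: [-0.356, 3.121, 0.001]
force: [-2.1, 1.2, -2.1]
opening: 0.0175
gripper_force: 40.0
```

No upward force at 3 mm below tip height, so the knob is entering. Continuing.

```bash
python3 inch.py '[[0.01,0,0,0.002,0],[0.01,0,0,0.002,0],[0.01,0,0,0.002,0],[0.01,0,0,0.002,0],[0.01,0,0,0,0]]' 40
```

```text
t: 17.9
tool_pos: [0.5814, 0.0545, 0.0984]
orientation: [0.356, -3.121, -0.001]
force: [-1.5, 3.8, -1.3]
opening: 0.0176
gripper_force: 40.0
```

```bash
python3 inch.py '[[0.01,0,0,0.002,0],[0.01,0,0,0.002,0],[0.01,0,0,0.001,0],[0.01,0,0,0.001,0],[0.01,0,0,0,0]]' 40
```

```text
t: 18.4
tool_pos: [0.5817, 0.0546, 0.0934]
orientation: [-0.356, 3.121, 0.001]
force: [-4.9, 4.1, 7.0]
opening: 0.018
gripper_force: 40.0
```

Force is 7 N at about 3 mm of press. Pushing a little further and holding.

```bash
python3 inch.py '[[0.01,0,0,0.001,0],[0.01,0,0,0.001,0],[0.01,0,0,0,0],[0.01,0,0,0,0],[0.01,0,0,0,0],[0.01,0,0,0,0],[0.01,0,0,0,0]]' 40
python3 - <<'E'
from dif import *
s,R=info();print("yaw",np.arctan2(R[1,1],R[0,1])-np.pi/2)
A={n:robot.read_camera(n) for n in("scene","side")}
print("nozzle pred vs seen")
for n in A:
    c=A[n];u,v=proj(c,[.5943,-.0745,.130]);g=c["image"].max(2).astype(int);sub=g[int(v)-6:int(v)+6,int(u)-6:int(u)+7];yy,xx=np.nonzero(sub<60);print(n,(u,v),xx.mean()+int(u)-6,yy.mean()+int(v)-6,len(xx))
E
```

```text
t: 19.1
tool_pos: [0.5818, 0.0545, 0.0924]
orientation: [-0.356, 3.121, 0.001]
force: [-8.0, 4.5, 11.7]
opening: 0.0178
gripper_force: 40.0
t 19.1 pos [0.5818 0.0545 0.0924] 
R [[-0.9743 -0.2254  0.0003]
 [-0.2254  0.9743  0.0004]
 [-0.0004  0.0003 -1.    ]] q6 -1.7927330160311483 op 0.01781280654225532 F [-8.0026  4.5192 11.6697]
yaw 0.22734627526277906
nozzle pred vs seen
scene (np.float64(257.03677318443397), np.float64(214.28953320323734)) 257.0 215.2 10
side (np.float64(283.74205881952), np.float64(185.40627968784494)) 285.46666666666664 185.04444444444445 90
```

The knob is at the stop: TCP z is 0.0924 against 0.0925 expected, and the force fits the spring. The cartridge is still in place. Handing in.

```bash
python3 -c "
from plant import robot
print(robot.close_job())"
```

```text
the job is handed in; nothing more can be done
None
```

I handed the job in with the cartridge standing home in the well and released, and the knob on the spindle, held pressed to its stop at about 12 N; no verdict came back, and I did not re-measure the cup, spectacles and books.

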